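Find the blind hole of a stamp blank on the pin gauge and hold it hole-up

ROBOT

A 6-joint arm with a two-finger parallel gripper is mounted at the origin on a cart in front of the work surface, level with it; the furniture and walls round the work are solid. World frame = base frame: x ahead of the robot, y to its left, z up, the work surface at z = 0. Lengths are in m, angles in rad, forces in N, time in s.
With the tool pointing down it reaches from about 0.35 to 0.95 m from the base axis. Payload 17.4 kg.
Tool frame: the origin (TCP) lies midway between the tips of the shut fingers; the grasp point (between the pads) lies behind it (grip_point_offset is the z of the grasp point in the tool frame, in m); z points along the fingers, y is the line along which they close (so a half turn about z gives the same grasp; the last joint's range is limited). The gripper opens to 93 mm and grips with 3 to 60 N. Pads are 15 mm wide; open, the fingers measure 128 mm over their backs; the gripper's body (75 mm by 188 mm) begins 65 mm behind the grasp point.
Start: joints at [1.095, 0.116, 1.442, -0, 1.584, -0.038], TCP at [0.286, 0.611, 0.219] pointing down, gripper open.
Joint ranges: [-2.83, 2.83], [-0.83, 2.19], [0.07, 2.5], [-1.14, 4.28], [0.01, 3], [-2.97, 2.97]. Speed limits (rad/s): [1.89, 1.89, 2.22, 3.14, 3.14, 3.14].

INTERFACE

Orientations are given as a unit quaternion [x, y, z, w].
In Python, from workcell import state, read_camera, get_calibration, job_done, search_frame, place_of, grip_point_offset gives the robot as it stands.
- The arm moves only by the shell command python3 -m crank 'ROWS' [FORCE]. ROWS is JSON, a list of rows, each a list of 7 numbers: the opening, from 0 (shut) to 1 (fully open), then the shift along the tool's x, y, z in m, then the turn, a rotation vector about the tool's x, y, z in degrees. In form: [[fingers, tx, ty, tz, ax, ay, az], ...]. A call has 1 to 12 rows; each row is the pose to reach, as a shift and turn from the pose commanded when the call began, along the tool's axes at that moment; what a row does not reach only later rows make up. A row lasts 1/12 s, in which the tool goes at most 41.7 mm and 7.16 degrees, less where a joint would pass 70% of its speed; a pose out of reach is approached as far as the arm can. A call with a gripper value outside its range is refused whole. The fingers move at their own pace and stop on an object; FORCE is the grip in N (left out, the last holds). Time passes only in rows, so rows that repeat a pose let the fingers close. It gives the time, the measured TCP pose, the force, the opening and the grip force at its end, in the units of the state.
- state(): the state, without advancing time (a new reading comes with each control period).
- read_camera(name): name is "scene" or "top" or "wrist"; returns the picture (384x512x3 uint8, red, green, blue); there is no depth.
- get_calibration(name): a dict with "mtx" (3x3 intrinsics, pixels), "D" ([k1, k2, p1, p2, k3] as OpenCV has them; the pictures are not rectified), "world_from_camera" (4x4, takes a point from camera to world coordinates); the wrist camera has in their place "tool_from_camera" (4x4, takes a point from camera to tool coordinates, whose origin is the TCP and whose axes are the flange's). Camera axes: x right, y up, looking along -z (the intrinsics and any distortion apply to the point x, -y, -z); pixel columns grow to the right and rows downward; lengths in m; the calibration is good to about 2 mm. A picture is of the moment at which its call begins: read the wrist's pose just before it. get_calibration takes no time and is no camera call.
- job_done(): hands the job in; it is judged then, once.
Trained networks look in the newest picture that a camera, given by its name, has taken for a name from the list of things; names that differ only in an ending like _2 or _b are one class to them, and where a whole thing is asked for, a point or a joint stands for the part that bears it (a point fixed in the world has none). Each returns a list of dicts, best first, with "confidence" (0 to 1); they miss things now and then, are a little off and sometimes report something else, mostly with a low value. They report only what shows in the picture. A call takes as long as a camera call. They do not tell look-alikes from the thing itself.
- search_frame(camera, query): "at" ([row, column] in pixels, amid what is visible of it).
- place_of(camera, query): "at" ([row, column] in pixels: a listed point, or the origin of a listed thing).
The state is a dict: "time_s": time; "joint_positions": joint angles; "qvel": joint speeds; "effort": joint torques, N m; "position": TCP position; "eef_rot": TCP orientation; "ft_force": force on the tool from outside, world axes, zero at the start; "wrist_torque": the same for the moment, N m; "finger_gap": finger opening in m; "grasp_force": force on a finger pad.
Only numpy, scipy, OpenCV 4.12 (cv2) and the standard library are available. Lean on these libraries where they do the work, as an engineer would, in place of code of your own. Each camera call takes 0.05 s, during which the arm holds its last target. There are 200 camera calls.

TASK

One end of the wooden stamp blank has a blind hole for its handle, the other is closed: turn the blank over as needed and feel it on the sprung pin of the gauge until you have the hole facing up and the closed end, held upright over the pin, pushing the pin at least half of its way down. Then lift the blank off the gauge and finish while still holding it in the gripper, still, upright with the hole facing up and its underside about 15 cm or more above the table, ready for the handle to be pressed in. Leave the other things on the table where they are.

Things in the scene. Friction and masses are not known exactly. Their poses are not given: they have to be found in the camera images.
- stamp_block: Loose wooden stamp blank: square bar 40x40x60 mm, about 0.1 kg, lying on a long side, turned any way. Origin at its centre, 20 mm above the table; x axis along the 60 mm length. One end has a blind round hole in its middle, 22 mm wide, 35 mm deep; the other is closed, else alike. Which end it is, you find by feel on the gauge or by sight.
- pin_gauge: Pin gauge fixed to the table: aluminium foot 80 mm wide, 10 mm high at the rim, narrowing to a boss 36 mm wide whose flat top is 30 mm above the table; in its middle an upright red round pin 10 mm thick, its tip 62 mm above the table. Origin on the pin's axis at table height, z up. Tall equipment stands behind it at the back right of the table (x > 0.75, y < -0.15).
- gauge_pin (a joint): Sprung gauge pin: m pushed straight down; 0 = fully out (tip 62 mm above the table), 0.024 = fully in. 2 N starts it, 8 N holds it fully down; it springs back by itself. A closed end lowered onto the pin pushes it down; the blind hole swallows it (up to 32 mm) and leaves it at 0.
- stamp_1: Small light-wood cake stamp standing on its square face, 36x36x74 mm, loose bystander. Origin at the centre of its underside.
- stamp_2: Small dark-wood cake stamp standing on its square face, 36x36x74 mm, loose bystander. Origin at the centre of its underside.
- jar_rose: Glass jar with cream lid, 59 mm wide, 64 mm tall, loose bystander. Origin at the centre of its underside.
- jar_cocoa: Glass jar with red lid, 53 mm wide, 56 mm tall, loose bystander. Origin at the centre of its underside.
- round_cutter: Open steel ring cutter, 64 mm wide, 36 mm tall, loose bystander. Origin at the centre of its underside.
- the_timer: Round white kitchen timer with teal dial, 72 mm wide, 48 mm tall, loose bystander. Origin at the centre of its underside.
- the_mould: Wooden hand mould with handle, 195 mm along its y axis, 72 mm wide, 30 mm tall, loose bystander. Origin at the centre of its underside.
- bench_scraper: Dough scraper lying flat, steel blade and wooden grip, 108x142x25 mm, loose bystander. Origin at the centre of its underside.
There are look-alikes about, which are no part of the job. What is shaped like the stamp_block but green or purple is not meant.

How it is judged:
By the outcome, as a careful person would: the job done as asked, in the order asked, and still so for the second after the job is handed in, while the arm keeps its last pose, push and grip.
It also fails if it takes over 72 s, if anything falls off the work surface, if the arm or the gripper's body presses on something with over 40 N, if the wrist force passes 120 N, or if a joint passes its speed limit or range.

## Working session

There is one attempt and no reset: what is moved stays moved. The work goes in short steps, Python scripts to look and compute and a shell command to move; the robot and the scene stay as the last step left them, time stands still between calls to the robot, and variables do not carry over. Pictures are saved under pics/ and viewed, at most 10 in all, crops included, and the job is handed in when it is done.

```bash
mkdir -p pics; ls; cat > h.py <<'E'
import numpy as np, cv2
from scipy.spatial.transform import Rotation as R
from workcell import *
def cam_pose(name):
    c=get_calibration(name)
    if name=="wrist":
        s=state();T=np.eye(4);T[:3,:3]=R.from_quat(s["eef_rot"]).as_matrix();T[:3,3]=s["position"]
        W=T@np.array(c["tool_from_camera"])
    else: W=np.array(c["world_from_camera"])
    return np.array(c["mtx"]),np.array(c["D"]),W
def to_world(name,at,z):
    K,D,W=cam_pose(name)
    u=cv2.undistortPoints(np.array([[[at[1],at[0]]]],float),K,D)[0,0]
    d=W[:3,:3]@np.array([u[0],-u[1],-1]);o=W[:3,3]
    return o+d*(z-o[2])/d[2]
def to_pix(name,P):
    K,D,W=cam_pose(name)
    p=(np.atleast_2d(P)-W[:3,3])@W[:3,:3]
    p=p*[1,-1,-1]
    return cv2.projectPoints(p,np.zeros(3),np.zeros(3),K,D)[0][:,0,::-1]
def save(name,fn,crop=None,s=1):
    im=read_camera(name)
    im=im[...,::-1]
    if crop: im=im[crop[0]:crop[1],crop[2]:crop[3]]
    cv2.imwrite(fn,cv2.resize(im,None,fx=s,fy=s,interpolation=cv2.INTER_CUBIC))
E
python3 - <<'E'
from h import *
save("top","pics/top.png",s=1.5);
print({k:np.round(v,3).tolist() for k,v in state().items()},grip_point_offset)
for q in ["stamp_block","pin_gauge","stamp_1","jar_rose","jar_cocoa","round_cutter","the_timer","the_mould","bench_scraper"]:
    for d in place_of("top",q)[:4]:
        print(q,np.round(d["at"]),round(d["confidence"],2),np.round(to_world("top",d["at"],0.02 if q=="stamp_block" else 0),3))
E
```

```text
pics
{'time_s': 0.05, 'joint_positions': [1.095, 0.116, 1.442, -0.0, 1.584, -0.038], 'qvel': [0.002, -0.001, -0.0, 0.001, 0.0, 0.002], 'effort': [0.002, -72.359, -62.45, 0.078, 0.023, -0.0], 'position': [0.286, 0.611, 0.218], 'eef_rot': [0.217, 0.976, -0.001, -0.0], 'ft_force': [-0.608, -0.085, 0.387], 'wrist_torque': [0.0, 0.029, 0.024], 'grasp_force': 0.0, 'finger_gap': 0.093} -0.0188
stamp_block [253. 242.] 0.91 [0.363 0.021 0.02 ]
stamp_block [249. 204.] 0.86 [0.362 0.128 0.02 ]
stamp_block [201. 241.] 0.84 [0.508 0.043 0.02 ]
pin_gauge [212. 313.] 0.62 [ 0.505 -0.165  0.   ]
stamp_1 [146. 280.] 0.72 [ 0.688 -0.048  0.   ]
stamp_1 [146. 305.] 0.5 [ 0.698 -0.123  0.   ]
jar_rose [149. 178.] 0.94 [0.645 0.247 0.   ]
jar_cocoa [143. 200.] 0.91 [0.671 0.186 0.   ]
round_cutter [145. 237.] 0.58 [0.677 0.078 0.   ]
round_cutter [226. 392.] 0.27 [ 0.49  -0.393  0.   ]
the_timer [147. 138.] 0.77 [0.637 0.37  0.   ]
the_timer [146. 303.] 0.36 [ 0.697 -0.117  0.   ]
the_mould [217. 126.] 0.65 [0.425 0.366 0.   ]
bench_scraper [226. 390.] 0.81 [ 0.488 -0.389  0.   ]
bench_scraper [210. 314.] 0.27 [ 0.511 -0.168  0.   ]
```

View pics/top.png

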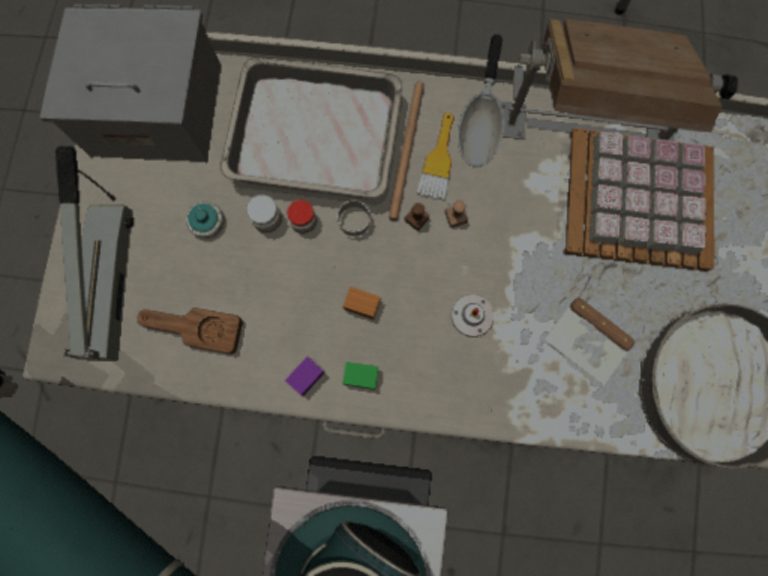

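```bash
python3 - <<'E'
from h import *
save("top","pics/crop.png",crop=(180,280,180,340),s=5)
E
```

```text
(no output)
```

View pics/crop.png

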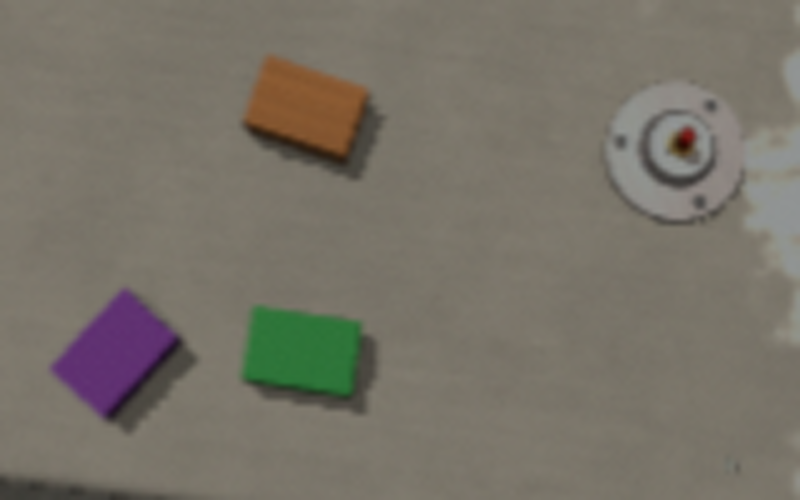

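The candidates are purple at about (249,204), green at (253,242) and natural wood at (201,241). I choose the wooden one at (201,241); the close crop confirms orange-brown wood grain. The gauge is at (210,315), with its red tip at (207,317). Next I measure both and look for the hole from the scene camera.

```bash
python3 - <<'E'
from h import *
C=np.array([[267,55],[368,90],[345,160],[245,125]])/5+180   # col,row crop scale; 
P=np.array([to_world("top",(r,c),.04) for c,r in C])
print(P.round(3)); print("c",P.mean(0).round(4)); 
for i in range(4):
    d=P[(i+1)%4]-P[i]; print(np.linalg.norm(d).round(4),np.degrees(np.arctan2(d[1],d[0])).round(1))
print("tip",to_world("top",(180+135/5,180+687/5),.062).round(4),"foot",to_world("top",(180+152/5,180+674/5),.01).round(4))
im=read_camera("scene")
px=to_pix("scene",np.array([[.508,.043,.02],[.505,-.165,.06]])); print(px)
for q in ["stamp_block","pin_gauge","gauge_pin"]:
    for d in place_of("scene",q)[:3]: print(q,np.round(d["at"]),round(d["confidence"],2),to_world("scene",d["at"],.02 if q=="stamp_block" else 0 if q=="pin_gauge" else .062).round(4))
r,c=px.mean(0).astype(int)
x=im[max(r-75,0):r+75,max(c-100,0):c+100,::-1]
cv2.imwrite("pics/scene.png",cv2.resize(x,None,fx=4,fy=4,interpolation=cv2.INTER_CUBIC))
c=get_calibration("wrist");print(np.round(c["tool_from_camera"],3),np.round(c["mtx"]))
E
```

```text
[[0.53  0.066 0.04 ]
 [0.517 0.008 0.04 ]
 [0.476 0.016 0.04 ]
 [0.489 0.073 0.04 ]]
c [0.5029 0.0405 0.04  ]
0.0597 -102.6
0.0413 169.0
0.0588 77.3
0.0413 -9.8
tip [ 0.5081 -0.1681  0.062 ] foot [ 0.5073 -0.1678  0.01  ]
[[192.13092865 245.20721041]
 [224.45277374 274.47997414]]
stamp_block [192. 243.] 0.83 [0.5008 0.0446 0.02  ]
stamp_block [193. 193.] 0.8 [0.3529 0.1175 0.02  ]
stamp_block [212. 209.] 0.69 [0.3676 0.0114 0.02  ]
pin_gauge [237. 277.] 0.59 [ 0.5149 -0.1645  0.    ]Traceback (most recent call last):
  File "<stdin>", line 11, in <module>
ValueError: it knows: bench_scraper, jar_cocoa, jar_rose, pin_gauge, round_cutter, stamp, stamp_block, the_mould, the_timer
```

```bash
python3 - <<'E'
from h import *
save("scene","pics/scene.png",crop=(165,265,190,310),s=5)
c=get_calibration("wrist");print(np.round(c["tool_from_camera"],3),np.round(c["mtx"]))
print(np.round(get_calibration("scene")["world_from_camera"],2))
E
```

```text
[[ 0.     0.967  0.256  0.07 ]
 [ 1.    -0.001  0.001  0.   ]
 [ 0.001  0.256 -0.967 -0.166]
 [ 0.     0.     0.     1.   ]] [[330.   0. 257.]
 [  0. 330. 191.]
 [  0.   0.   1.]]
[[ 0.9   0.3  -0.33  0.1 ]
 [-0.44  0.59 -0.68 -0.89]
 [-0.01  0.75  0.66  0.91]
 [ 0.    0.    0.    1.  ]]
```

View pics/scene.png

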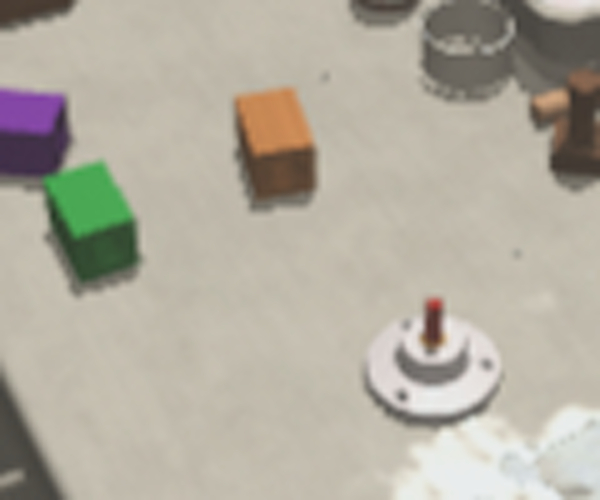

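The scene crop shows the block at (245,142), with its –y end face at (285,175). That face is plain brown with no dark circle, so the hole is probably at the +y end. I'll go to a tilted pre-grasp pose from which the wrist camera sees the +y end.

```bash
cat >> h.py <<'E'
def rel(P,Rt):
    s=state();R0=R.from_quat(s["eef_rot"])
    t=R0.inv().apply(np.array(P)-s["position"]);v=np.degrees((R0.inv()*Rt).as_rotvec())
    print("shift",t.round(4).tolist(),"turn",v.round(2).tolist(),"now",np.round(s["position"],4),"q",np.round(s["joint_positions"],2),"t",round(s["time_s"],2))
def pickR(yaw,th):  # tool x along heading yaw (deg), leaning back toward +heading by th deg
    a=np.radians(yaw);h=np.array([np.cos(a),np.sin(a),0]);z=np.array([0,0,-1.]);y=np.cross(z,h)
    return R.from_matrix(np.c_[h,y,z])*R.from_euler("y",-th,degrees=True)
E
python3 - <<'E'
from h import *
Rt=pickR(78,40); g=np.array([.503,.0415,.026]); z=Rt.as_matrix()[:,2]
print(Rt.as_matrix().round(2))
rel(g+z*(0.0188-0.13),Rt)
print((g+z*(0.0188-0.13)).round(3))
E
```

```text
[[ 0.16  0.98 -0.13]
 [ 0.75 -0.21 -0.63]
 [-0.64  0.   -0.77]]
shift [-0.4218, -0.3546, 0.1075] turn [26.78, -33.72, 73.57] now [0.2862 0.6114 0.2187] q [ 1.1   0.12  1.44  0.    1.58 -0.04] t 0.75
[0.518 0.111 0.111]
```

```bash
python3 -m crank '[[0.8,-0.1,-0.08,0,7,-8,18],[0.8,-0.15,-0.12,0.01,11,-14,30],[0.8,-0.2,-0.16,0.02,14,-18,40],[0.8,-0.25,-0.2,0.03,17,-22,48],[0.8,-0.3,-0.25,0.04,20,-26,57],[0.8,-0.35,-0.3,0.05,24,-30,66],[0.8,-0.42,-0.355,0.06,26.8,-33.7,73.6],[0.8,-0.42,-0.355,0.06,26.8,-33.7,73.6],[0.8,-0.42,-0.355,0.06,26.8,-33.7,73.6],[0.8,-0.42,-0.355,0.06,26.8,-33.7,73.6],[0.8,-0.42,-0.355,0.06,26.8,-33.7,73.6],[0.8,-0.42,-0.355,0.06,26.8,-33.7,73.6]]'
python3 - <<'E'
from h import *
Rt=pickR(78,40); g=np.array([.503,.0415,.026]); z=Rt.as_matrix()[:,2]
rel(g+z*(0.0188-0.13),Rt)
E
```

```text
time_s: 1.75
position: [0.4947, 0.1586, 0.1652]
eef_rot: [0.732, 0.589, -0.267, 0.216]
ft_force: [1.1, 1.2, -0.1]
finger_gap: 0.0744
grasp_force: 0.0
shift [0.0034, 0.0326, 0.0679] turn [-0.11, 0.13, -0.31] now [0.4947 0.1586 0.1652] q [ 0.54  0.1   1.66 -0.51  1.86  0.73] t 1.75
```

```bash
python3 -m crank '[[0.8,0.003,0.032,0.035,0,0,0],[0.8,0.003,0.032,0.068,0,0,0],[0.8,0.003,0.032,0.068,0,0,0],[0.8,0.003,0.032,0.068,0,0,0]]'
python3 - <<'E'
from h import *
Rt=pickR(78,40); g=np.array([.503,.0415,.026]); z=Rt.as_matrix()[:,2]
rel(g+z*(0.0188-0.13),Rt)
save("wrist","pics/w1.png",s=1.5)
a=np.radians(78);h=np.array([np.cos(a),np.sin(a),0]);w=np.array([np.sin(a),-np.cos(a),0])
c=np.array([.503,.0415,0])
pts=[c+h*.03+w*i*.02+[0,0,k] for i in(-1,1) for k in (0,.04)]+[c-h*.03+w*i*.02+[0,0,.04] for i in(-1,1)]
print((to_pix("wrist",pts)*1.5).round())
print([(np.round(d["at"]),d["confidence"]) for d in search_frame("wrist","stamp_block")])
E
```

```text
time_s: 2.08
position: [0.5164, 0.112, 0.1102]
eef_rot: [0.731, 0.591, -0.267, 0.214]
ft_force: [0.1, 0.8, 0.2]
finger_gap: 0.0745
grasp_force: 0.0
shift [-0.0009, 0.0016, -0.0006] turn [-0.2, 0.09, -0.02] now [0.5164 0.112  0.1102] q [ 0.46  0.13  1.72 -0.54  1.74  0.7 ] t 2.08
[[214. 352.]
 [270. 349.]
 [214. 423.]
 [270. 426.]
 [329. 355.]
 [329. 420.]]
[(array([140.,  49.]), 0.79), (array([176., 261.]), 0.72), (array([211., 128.]), 0.7), (array([130., 469.]), 0.39)]
```

View pics/w1.png

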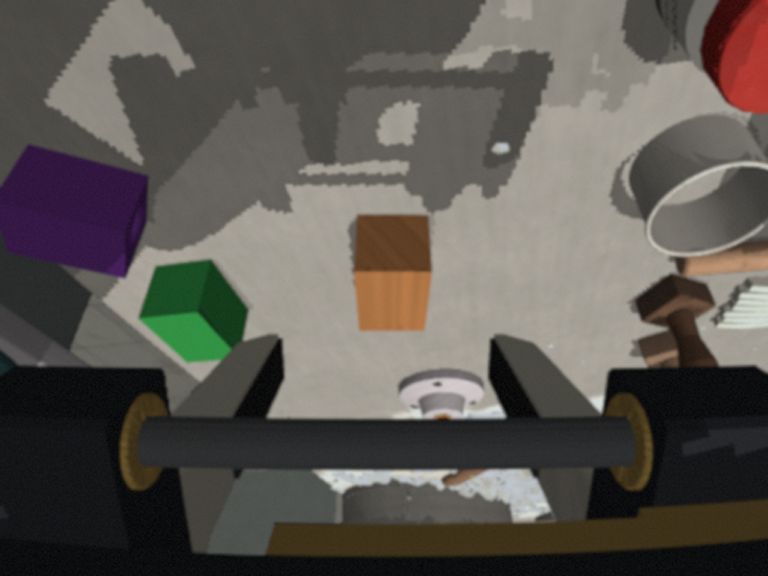

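The wrist picture shows the wooden block at columns 355–432 and rows 214–329, where I predicted it. Its +y end (rows 214–270) is plain and closed: there's no hole there. So the hole must be at the –y end, whose dark face the scene camera saw only coarsely. I'll check that in an enlarged, contrast-stretched crop.

```bash
python3 - <<'E'
from h import *
im=read_camera("scene")[192:210,230:260,::-1].astype(float)
g=np.clip((im-im.min())/(110-im.min())*255,0,255).astype(np.uint8)
a=cv2.resize(g,None,fx=13,fy=13,interpolation=cv2.INTER_CUBIC)
im=read_camera("wrist")[140:185,230:295,::-1].astype(float)
g=np.clip((im-im.min())/(140-im.min())*255,0,255).astype(np.uint8)
b=cv2.resize(g,(390,234),interpolation=cv2.INTER_CUBIC)
cv2.imwrite("pics/s2.png",np.hstack([a,b]))
E
```

```text
(no output)
```

View pics/s2.png

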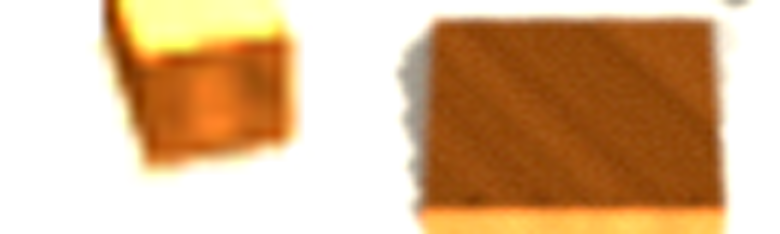

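The left crop, the –y end, shows a bright centre inside a darker ring, which is a lit hole. The right crop, the +y end, is flat plain wood. So the –y end must go up and I pick leaning to the other side, at –45°, then roll 90° about the tool's y to finish at +45°.

```bash
python3 - <<'E'
from h import *
Rt=pickR(78,-45); g=np.array([.5055,.041,.026]); z=Rt.as_matrix()[:,2]
p=g+z*(0.0188-0.11); print(p.round(3)); rel(p,Rt)
Rm=pickR(78,0); rel([.505,.04,.16],Rm)
E
```

```text
[ 0.492 -0.022  0.09 ]
shift [-0.0921, 0.0035, 0.1059] turn [0.1, 84.92, 0.03] now [0.5174 0.1143 0.1126] q [ 0.46  0.13  1.72 -0.54  1.74  0.7 ] t 2.28
shift [-0.0881, 0.0034, 0.0119] turn [0.09, 39.92, -0.01] now [0.5174 0.1143 0.1126] q [ 0.46  0.13  1.72 -0.54  1.74  0.7 ] t 2.28
```

```bash
python3 -m crank '[[0.8,-0.02,0.002,0,0,7,0],[0.8,-0.04,0.003,0,0,14,0],[0.8,-0.06,0.0035,0,0,21,0],[0.8,-0.075,0.0035,0.005,0,28,0],[0.8,-0.088,0.0035,0.01,0,35,0],[0.8,-0.09,0.0035,0.02,0,42,0],[0.8,-0.092,0.0035,0.035,0,49,0],[0.8,-0.092,0.0035,0.05,0,56,0],[0.8,-0.092,0.0035,0.07,0,63,0],[0.8,-0.092,0.0035,0.09,0,70,0],[0.8,-0.092,0.0035,0.106,0,77,0],[0.8,-0.092,0.0035,0.106,0,85,0]]'
python3 -m crank '[[0.8,0,0,0,0,0,0],[0.8,0,0,0,0,0,0]]'
python3 - <<'E'
from h import *
Rt=pickR(78,-45); g=np.array([.5055,.041,.026]); z=Rt.as_matrix()[:,2]
p=g+z*(0.0188-0.11); print(p.round(3)); rel(p,Rt)
save("wrist","pics/w2.png",s=1.5)
E
```

```text
time_s: 3.28
position: [0.4914, -0.0242, 0.0893]
eef_rot: [0.719, 0.582, 0.295, -0.237]
ft_force: [0.3, 2.0, -0.5]
finger_gap: 0.0744
grasp_force: 0.0
time_s: 3.45
position: [0.4916, -0.0238, 0.0891]
eef_rot: [0.721, 0.583, 0.291, -0.236]
ft_force: [-0.2, -0.6, 0.7]
finger_gap: 0.0744
grasp_force: 0.0
[ 0.492 -0.022  0.09 ]
shift [0.0023, 0.0001, 0.0003] turn [0.02, 0.94, -0.13] now [ 0.4916 -0.0238  0.0891] q [-0.52 -0.12  2.03  0.72  1.53 -0.46] t 3.45
```

View pics/w2.png

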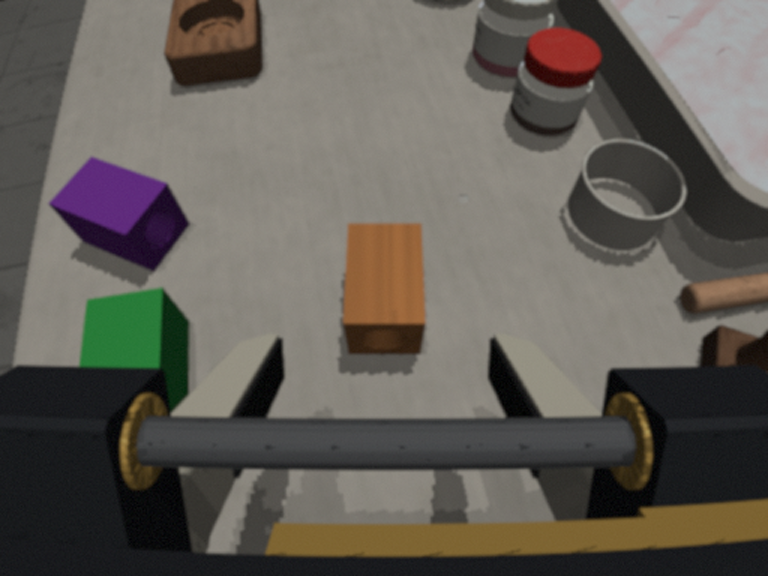

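The –y end, at (385,335), shows the hole. The block sits centred between the fingers, its middle at column 384 against 386. I move in and grip.

```bash
python3 -m crank '[[0.8,0.002,0,0.03,0,0.9,0],[0.8,0.002,0,0.06,0,0.9,0],[0.8,0.002,0,0.085,0,0.9,0],[0.8,0.002,0,0.1,0,0.9,0],[0.8,0.002,0,0.11,0,0.9,0],[0.8,0.002,0,0.11,0,0.9,0],[0.3,0.002,0,0.11,0,0.9,0],[0.2,0.002,0,0.11,0,0.9,0],[0.2,0.002,0,0.11,0,0.9,0],[0.2,0.002,0,0.11,0,0.9,0],[0.2,0.002,0,0.11,0,0.9,0],[0.2,0.002,0,0.11,0,0.9,0]]' 40
python3 - <<'E'
from h import *
s=state();print(np.round(s["position"],4))
# lift to z+0.15 vertical
rel(np.array(s["position"])+[0,0,.18],pickR(78,-45))
E
```

```text
time_s: 4.5
position: [0.5079, 0.0528, 0.012]
eef_rot: [0.718, 0.581, 0.298, -0.241]
ft_force: [0.7, -0.8, 2.1]
finger_gap: 0.0401
grasp_force: 40.0
[0.5079 0.0528 0.012 ]
shift [0.1274, 0.0, -0.1272] turn [0.05, -0.06, -0.04] now [0.5079 0.0528 0.012 ] q [-0.38 -0.03  2.11  0.8   1.33 -0.48] t 4.5
```

```bash
python3 -m crank '[[0.2,0.01,0,-0.01,0,0,0],[0.2,0.03,0,-0.03,0,0,0],[0.2,0.055,0,-0.055,0,0,0],[0.2,0.08,0,-0.08,0,0,0],[0.2,0.105,0,-0.105,0,0,0],[0.2,0.127,0,-0.127,0,0,0],[0.2,0.127,0,-0.127,0,0,0],[0.2,0.127,0,-0.127,0,0,0]]'
python3 - <<'E'
from h import *
Rt=pickR(78,45)
z=Rt.as_matrix()[:,2]
pin=np.array([.508,-.168,0])
a=np.radians(78);h=np.array([np.cos(a),np.sin(a),0])
# grasp point (world) -> block centre offset: grasp was 6 mm above centre at pick; after 90deg roll world up -> +h
s=state();R0=R.from_quat(s["eef_rot"]);gp=np.array(s["position"])+R0.apply([0,0,-.0188]);print("gp",gp.round(4))
g=pin+[0,0,.16]
rel(g+z*.0188,Rt)
E
```

```text
time_s: 5.17
position: [0.508, 0.0528, 0.1936]
eef_rot: [0.718, 0.582, 0.299, -0.24]
ft_force: [0.6, 0.2, -1.6]
finger_gap: 0.0398
grasp_force: 40.0
gp [0.5052 0.0398 0.2069]
shift [-0.1953, 0.0459, -0.1288] turn [0.21, -90.01, -0.04] now [0.508  0.0528 0.1936] q [-0.38 -0.25  1.97  0.77  1.58 -0.23] t 5.17
```

```bash
python3 -m crank '[[0.2,-0.015,0.004,-0.03,0,-7,0],[0.2,-0.03,0.008,-0.045,0,-14,0],[0.2,-0.045,0.012,-0.06,0,-21,0],[0.2,-0.06,0.016,-0.075,0,-28,0],[0.2,-0.075,0.02,-0.09,0,-35,0],[0.2,-0.09,0.024,-0.1,0,-42,0],[0.2,-0.105,0.028,-0.11,0,-49,0],[0.2,-0.12,0.032,-0.12,0,-56,0],[0.2,-0.135,0.036,-0.125,0,-63,0],[0.2,-0.15,0.04,-0.129,0,-70,0],[0.2,-0.165,0.044,-0.129,0,-77,0],[0.2,-0.18,0.046,-0.129,0,-84,0]]'
python3 - <<'E'
from h import *
Rt=pickR(78,45)
z=Rt.as_matrix()[:,2]
pin=np.array([.508,-.168,0])
a=np.radians(78);h=np.array([np.cos(a),np.sin(a),0])
rel(pin+h*.0053+[0,0,.16]+z*.0188,Rt)
E
```

```text
time_s: 6.17
position: [0.5073, -0.1706, 0.1546]
eef_rot: [0.732, 0.593, -0.261, 0.212]
ft_force: [0.1, -0.6, -1.7]
finger_gap: 0.0395
grasp_force: 40.0
shift [0.0009, 0.0001, 0.0095] turn [0.04, -5.72, 0.0] now [ 0.5073 -0.1706  0.1546] q [-0.02 -0.1   1.87 -0.67  1.53  0.28] t 6.17
```

```bash
python3 -m crank '[[0.2,0.001,0,0.0095,0,-3,0],[0.2,0.001,0,0.0095,0,-5.7,0],[0.2,0.001,0,0.0095,0,-5.7,0],[0.2,0.001,0,0.0095,0,-5.7,0],[0.2,0.001,0,0.0095,0,-5.7,0]]'
python3 - <<'E'
from h import *
Rt=pickR(78,45)
z=Rt.as_matrix()[:,2]
pin=np.array([.508,-.168,0])
a=np.radians(78);h=np.array([np.cos(a),np.sin(a),0])
rel(pin+h*.0053+[0,0,.16]+z*.0188,Rt); print(state()["ft_force"])
sc=read_camera("scene")[140:270,190:350,::-1]; cv2.imwrite("pics/s3.png",cv2.resize(sc,None,fx=4.5,fy=4.5,interpolation=cv2.INTER_CUBIC))
E
```

```text
time_s: 6.58
position: [0.5061, -0.1753, 0.147]
eef_rot: [0.719, 0.582, -0.295, 0.238]
ft_force: [-0.1, 0.8, -1.7]
finger_gap: 0.0395
grasp_force: 40.0
shift [-0.0001, 0.0004, 0.0005] turn [-0.04, -0.45, -0.02] now [ 0.5061 -0.1753  0.147 ] q [ 0.01 -0.06  1.89 -0.75  1.54  0.33] t 6.58
[-0.14536478  0.79063083 -1.71543793]
```

View pics/s3.png

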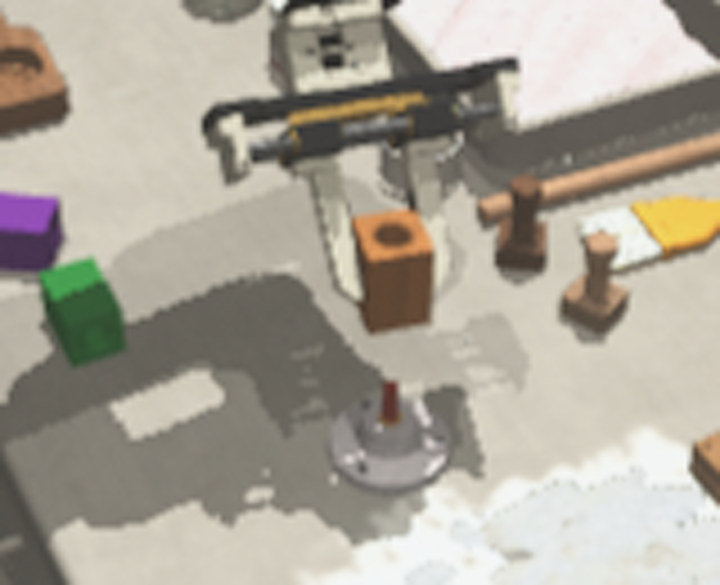

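The scene view shows the block over the pin with its hole facing up at (392,237), and the pin at (390,400). I lower it gently.

```bash
python3 -m crank '[[0.2,0.01,0,0.01,0,-0.45,0],[0.2,0.02,0,0.02,0,-0.45,0],[0.2,0.03,0,0.03,0,-0.45,0],[0.2,0.04,0,0.04,0,-0.45,0],[0.2,0.044,0,0.044,0,-0.45,0],[0.2,0.047,0,0.047,0,-0.45,0],[0.2,0.05,0,0.05,0,-0.45,0],[0.2,0.05,0,0.05,0,-0.45,0],[0.2,0.05,0,0.05,0,-0.45,0]]'
```

```text
time_s: 7.38
position: [0.5063, -0.1749, 0.0767]
eef_rot: [0.718, 0.581, -0.298, 0.241]
ft_force: [-1.7, 0.2, 2.0]
finger_gap: 0.0401
grasp_force: 40.0
```

```bash
python3 -m crank '[[0.2,0.003,0,0.003,0,0,0],[0.2,0.006,0,0.006,0,0,0],[0.2,0.009,0,0.009,0,0,0],[0.2,0.0115,0,0.0115,0,0,0],[0.2,0.0115,0,0.0115,0,0,0],[0.2,0.0115,0,0.0115,0,0,0],[0.2,0.0115,0,0.0115,0,0,0],[0.2,0.0115,0,0.0115,0,0,0]]'
python3 - <<'E'
from h import *
rel([.508,-.168,.1],pickR(78,45))
save("scene","pics/s4.png",crop=(170,260,220,340),s=5)
E
```

```text
time_s: 8.05
position: [0.5065, -0.1749, 0.0603]
eef_rot: [0.718, 0.581, -0.298, 0.241]
ft_force: [0.7, -0.2, 4.7]
finger_gap: 0.0398
grasp_force: 40.0
shift [-0.0231, 0.0001, -0.033] turn [0.01, 0.1, -0.03] now [ 0.5065 -0.1749  0.0603] q [ 0.02  0.03  1.95 -0.77  1.43  0.45] t 8.05
```

View pics/s4.png

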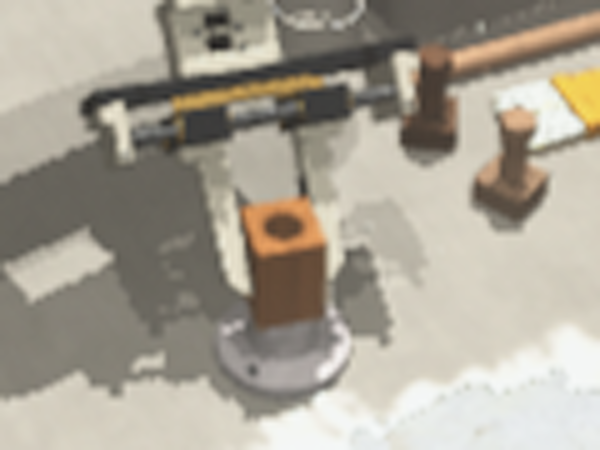

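The pin is covered and the block is upright with its hole up. The upward force of about 6.4 N means roughly 17–18 mm of pin travel, past the 12 mm needed. I lift off.

```bash
python3 -m crank '[[0.2,-0.008,0,-0.008,0,0,0],[0.2,-0.025,0,-0.025,0,0,0],[0.2,-0.045,0,-0.045,0,0,0],[0.2,-0.065,0,-0.065,0,0,0],[0.2,-0.085,0,-0.085,0,0,0],[0.2,-0.105,0,-0.105,0,0,0],[0.2,-0.115,0,-0.115,0,0,0],[0.2,-0.12,0,-0.12,0,0,0],[0.2,-0.12,0,-0.12,0,0,0],[0.2,-0.12,0,-0.12,0,0,0],[0.2,-0.12,0,-0.12,0,0,0],[0.2,-0.12,0,-0.12,0,0,0]]'
python3 - <<'E'
from h import *
rel([.5065,-.1749,.23],pickR(78,45))
print(np.abs(state()["qvel"]).max())
save("scene","pics/s5.png",crop=(130,260,190,350),s=4.5)
E
```

```text
time_s: 9.1
position: [0.5059, -0.1746, 0.2281]
eef_rot: [0.718, 0.581, -0.299, 0.24]
ft_force: [0.1, 0.4, -1.2]
finger_gap: 0.0399
grasp_force: 40.0
shift [-0.0015, 0.0007, -0.0013] turn [-0.13, 0.11, 0.08] now [ 0.5059 -0.1746  0.2281] q [ 0.02 -0.12  1.81 -0.76  1.65  0.24] t 9.1
0.006904665645082587
```

View pics/s5.png

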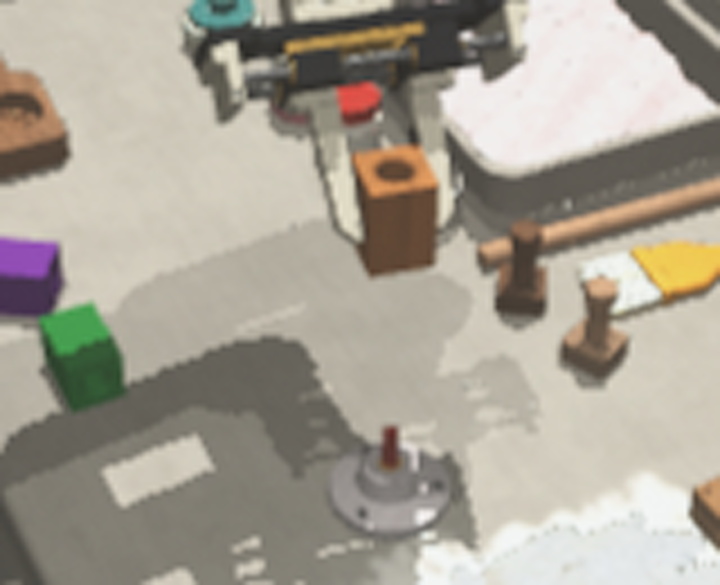

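The block is held upright with its hole up at (395,170). Its underside is about 21 cm above the table, the pin has sprung back out at (390,445), and the bystanders in view haven't moved.

```bash
python3 -c "
from workcell import *
print(job_done())"
```

```text
the job is handed in; nothing more can be done
None
```

The job is handed in: the closed end pushed the pin down about 17 mm (estimated from the 6.4 N force), and the blank is now held still and upright, hole up, about 21 cm above the table, at 9 s on the robot's clock.

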